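# Stow the slates in the coffee cart's bay and pin the gate

## Task

The coffee cart is about to be wheeled away: swing the bay's yellow gate open and slide every dark slate lying on the counter flat along the surface into the cork-floored bay, without lifting any off the counter. Once all are in, swing the gate fully shut, then take the red-handled pin from its parking block and drop it through the gate and the lug beneath until its collar rests on the gate. Do not disturb the jar, sugar shaker, saucer or teaspoon.

Things in the scene. Friction and masses are not known exactly. Their poses are not given: they have to be found in the camera images.
- bay: fixed stowage bay; cork floor flush with the counter, oak walls 12 thick, 22 high on three sides. Origin: centre of floor, on the counter. Inside x -78 to 78, y -102 to 102; mouth open over the full width at y = -102. Holds four slates, long sides along y, two abreast, two deep (24 spare). Outside the mouth: gate hinge post at (94, -112), aluminium lug 36 x 36 x 18 high at (-98, -112)
- bay_hole (a point): middle of the upper mouth of the upright hole (15 mm diameter, through) in the bay's aluminium lug, 18 above the counter
- gate (a joint): angle of the yellow gate, rad: 0 shut across the mouth, against its stop; opens outwards, counter-clockwise from above, to a stop at 1.9 (mouth clear at about 1.8); stiff, stays where left. Bar 10 thick, 4 to 25 above the counter, 170 long from the hinge (along the bay's -x when shut), then a tongue 44 x 32, 19 to 27 above the counter, that comes to lie over the lug
- gate_hinge (a point): on the gate's hinge axis, 25 above the counter
- gate_knob (a point): middle of the top of the black upright round knob (18 diameter, 38 tall, from 25 to 63 above the counter) on the gate, 130 from the hinge axis
- gate_hole (a point): middle of the upper mouth of the upright hole (15 mm diameter) in the gate's tongue, 27 above the counter, 192 from the hinge axis; right above bay_hole when the gate is shut
- pin: loose retaining pin, upright. Origin: the tip at its lower end, z up along it. Steel shank 10 diameter, 24 long with tapered tip; collar 24 diameter from 24 to 30; round red handle 18 diameter from 30 to 72. At the start it stands in the parking block with its collar on the block; in the lug, collar on the gate, its tip is 3 above the counter
- pinblock: fixed dark wooden parking block 56 x 56 x 26 high with an upright 15 mm through hole in the middle holding the pin. Origin: centre of underside
- slate1: dark slate serving tile, 60 (x) by 90 (y) by 16 thick, 160 to 320 g, lying flat on the counter. Origin: centre of underside. May be absent
- slate2: dark slate serving tile, 60 (x) by 90 (y) by 16 thick, 160 to 320 g, lying flat on the counter. Origin: centre of underside. May be absent
- slate3: dark slate serving tile, 60 (x) by 90 (y) by 16 thick, 160 to 320 g, lying flat on the counter. Origin: centre of underside. May be absent
- slate4: dark slate serving tile, 60 (x) by 90 (y) by 16 thick, 160 to 320 g, lying flat on the counter. Origin: centre of underside. May be absent
- jar: bystander: closed glass jar with silver lid, 84 diameter, 130 tall; origin: centre of underside
- shaker: bystander: white plastic sugar shaker, 64 diameter, 120 tall; origin: centre of underside
- saucer: bystander: white ceramic saucer, 140 diameter, 18 high; origin: centre of underside
- teaspoon: bystander: stainless teaspoon 140 long lying on the counter, handle towards its -x

How it is judged:
By the outcome, as a careful person would: the job done as asked, in the order asked, and still so for the second after the job is handed in, with the robot touching nothing.
Of slate1, slate2, slate3, slate4 only 2 to 4 are there at a start; the rules pass over those that are not, and their reading is None.
At some moment in a run one of slate1, slate2, slate3, slate4 may be knocked a few centimetres aside while the robot is not near it.
It also fails if it takes over 210 s, if anything falls off the work surface, if the arm or the gripper's body presses on something with over 40 N, if the wrist force passes 120 N, or if a joint passes its speed limit or range.

## Robot

A 6-joint arm with a two-finger parallel gripper is mounted at the origin on the work surface. World frame = base frame: x ahead of the robot, y to its left, z up, the work surface at z = 0. Lengths are in m, angles in degrees, forces in N, time in s.
With the tool pointing down it reaches from about 0.325 to 0.85 m from the base axis. Payload 15.5 kg.
Tool frame: the origin (TCP) lies midway between the tips of the shut fingers; the grasp point (between the pads) lies 19 mm behind it; y points along the fingers, x is the direction in which the jaws open and shut, and the axes are right-handed (so a half turn about y gives the same grasp; the last joint's range is limited). The gripper opens to 91 mm and grips with 3 to 60 N. Pads are 32 mm wide; open, the fingers measure 118 mm over their backs; the gripper's body (76 mm by 178 mm) begins 60 mm behind the grasp point.
Start: joints at [-75.487, 28.281, 77.091, -0, 74.628, -5.472], TCP at [0.214, -0.587, 0.214] pointing down, gripper open.
Joint ranges: [-166.48, 166.48], [-47.26, 123.95], [12.59, 153.08], [-70.14, 250.14], [6.76, 159.57], [-176.63, 176.63]. Speed limits (degrees/s): [108.29, 108.29, 147.25, 172.46, 172.46, 172.46].

## Interface

Orientations are given as a 3x3 rotation matrix whose columns are the frame's x, y, z axes.
In Python, from bench import ctrl gives the robot as it stands. The module is installed in compiled form; this text tells all that it offers. Calls block until the motion is done:
- ctrl.goto(position, orientation): joint-space move of the TCP to a pose.
- ctrl.move_l(position, vel=0.15, ori=None, contact_N=None): straight line of the TCP; ori=None keeps the orientation; vel is the mean speed in m/s. With contact_N (N) it stops when the force on the tool has changed by that much, and returns True; else False.
- ctrl.movej(angles): joint-space move.
- ctrl.command_gripper(opening): opening from 0.0 (shut) to 1.0 (fully open); the grip force is fixed at half the most; returns when the fingers have stopped.
- ctrl.sleep(seconds).
- ctrl.ik(position, orientation): joint angles nearest the present ones, or None.
- ctrl.read_camera(name): name is "side" or "top"; returns the picture (400x640x3 uint8, blue, green, red); there is no depth.
- ctrl.camera_params(name): a dict with "fx", "fy", "cx", "cy" (pixels), "pose" (4x4, takes a point from camera to world coordinates). Camera axes: x right, y up, looking along -z (the intrinsics and any distortion apply to the point x, -y, -z); pixel columns grow to the right and rows downward; lengths in m; the calibration is good to about 2 mm. A picture is of the moment at which its call begins. camera_params takes no time and is no camera call.
A pose or a line that the arm cannot do raises ctrl.MotionError and nothing moves.
- ctrl.sign_off(): hands the job in, once; it reports no verdict.
Readings, each from a call of its own:
- ctrl.current_t(): time.
- ctrl.current_q(): joint angles.
- ctrl.current_dq(): joint speeds.
- ctrl.current_effort(): joint torques, N m.
- ctrl.current_tool_pos(): TCP position.
- ctrl.current_eef_rot(): TCP orientation.
- ctrl.current_contact_force(): force on the tool from outside, world axes, zero at the start.
- ctrl.current_wrist_torque(): the same for the moment, N m.
- ctrl.current_grip_width(): opening from 0.0 (shut) to 1.0 (fully open).
Only numpy, scipy, OpenCV 4.12 (cv2) and the standard library are available. Lean on these libraries where they do the work, as an engineer would, in place of code of your own. Each camera call takes 0.05 s, during which the arm holds its last target.

## Working session

There is one attempt and no reset: what is moved stays moved. The work goes in short steps, each a Python script; the robot and the scene stay as the last script left them, time stands still between calls to the robot, and variables do not carry over. Pictures are saved under pics/ and viewed, and the job is handed in when it is done.

```bash
mkdir -p pics; python3 - <<'E'
from bench import ctrl
import cv2
for n in("top","side"):
    cv2.imwrite(f"pics/{n}0.png",ctrl.read_camera(n)); print(n,ctrl.camera_params(n))
print(ctrl.current_t(),ctrl.current_tool_pos(),ctrl.current_eef_rot())
E
```

```text
top {'fx': 415.21736225157645, 'fy': 415.21736225157645, 'cx': 323.67950908234263, 'cy': 195.0000586757223, 'pose': array([[-0.02642195,  0.99135423, -0.12852497,  0.37332031],
       [-0.99964899, -0.0264524 ,  0.00147036, -0.04204875],
       [-0.00194215,  0.12851871,  0.99170518,  1.46217063],
       [ 0.        ,  0.        ,  0.        ,  1.        ]])}
side {'fx': 397.5540800876676, 'fy': 397.5540800876676, 'cx': 317.1834478880787, 'cy': 192.83242042442868, 'pose': array([[-0.95709614,  0.17794412, -0.22869821,  0.27179878],
       [-0.28967478, -0.60783733,  0.7393391 ,  0.84417133],
       [-0.00745027,  0.7738667 ,  0.63330468,  0.85111149],
       [ 0.        ,  0.        ,  0.        ,  1.        ]])}
0.1 [ 0.21353196 -0.58701525  0.21339777] [[ 3.41814285e-01 -2.86176767e-04  9.39767478e-01]
 [-9.39766872e-01  1.07159207e-03  3.41814391e-01]
 [-1.10486671e-03 -9.99999385e-01  9.73460303e-05]]
```

View pics/top0.png

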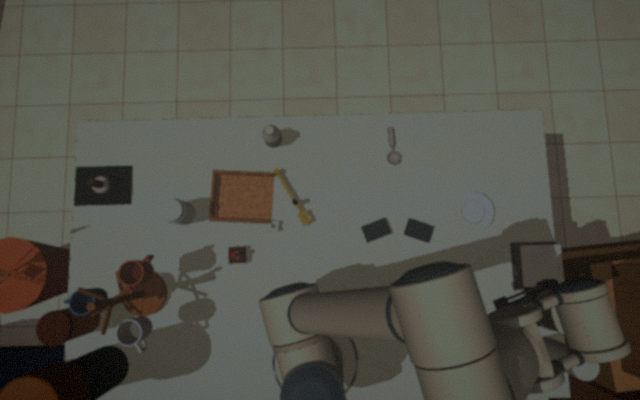

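View pics/side0.png

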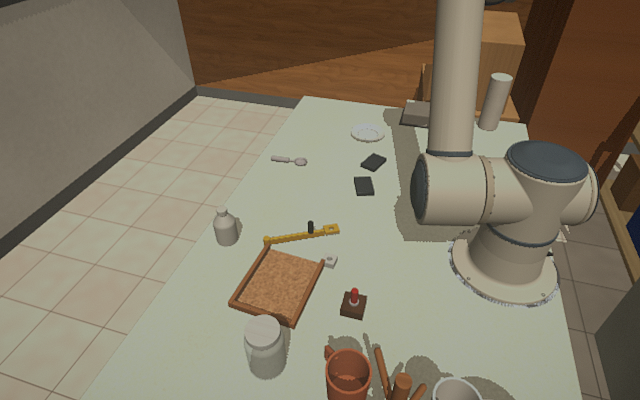

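```bash
cat > h.py <<'E'
from bench import ctrl
import cv2, numpy as np
def px(name,u,v,z=0.):
    p=ctrl.camera_params(name);T=np.array(p["pose"])
    d=T[:3,:3]@np.array([(u-p["cx"])/p["fx"],-(v-p["cy"])/p["fy"],-1.])
    o=T[:3,3]; return o+d*(z-o[2])/d[2]
def proj(name,P):
    p=ctrl.camera_params(name);T=np.array(p["pose"])
    c=T[:3,:3].T@(np.asarray(P,float)-T[:3,3])
    return np.array([p["cx"]+p["fx"]*c[0]/-c[2],p["cy"]-p["fy"]*c[1]/-c[2]])
def crop(img,fn,u0,v0,u1,v1,s,g=1.8):
    c=img[v0:v1,u0:u1]; c=cv2.resize(c,None,fx=s,fy=s,interpolation=cv2.INTER_CUBIC)
    c=(255*np.clip(c/255.,0,1)**(1/g)).astype(np.uint8)
    for u in range((u0+9)//10*10,u1,10):
        x=int((u-u0+.5)*s); cv2.line(c,(x,0),(x,8 if u%50 else 16),(255,0,255),1)
        if u%20==0: cv2.putText(c,str(u),(x-10,22),0,.35,(255,0,255),1)
    for v in range((v0+9)//10*10,v1,10):
        y=int((v-v0+.5)*s); cv2.line(c,(0,y),(8,y),(255,0,255),1)
        if v%20==0: cv2.putText(c,str(v),(10,y+4),0,.35,(255,0,255),1)
    cv2.imwrite("pics/"+fn,c)
E
python3 - <<'E'
from h import *
t=cv2.imread("pics/top0.png"); s=cv2.imread("pics/side0.png")
crop(t,"t0a.png",155,110,345,270,4)
crop(t,"t0b.png",345,110,535,270,4)
crop(s,"s0a.png",200,90,400,240,4)
crop(s,"s0b.png",220,200,400,340,4)
E
```

```text
(no output)
```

View pics/t0a.png

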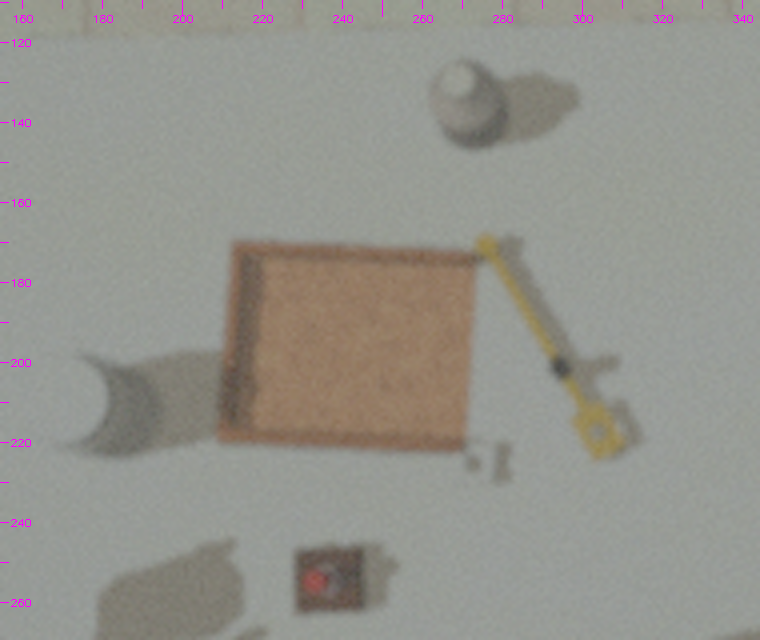

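View pics/t0b.png

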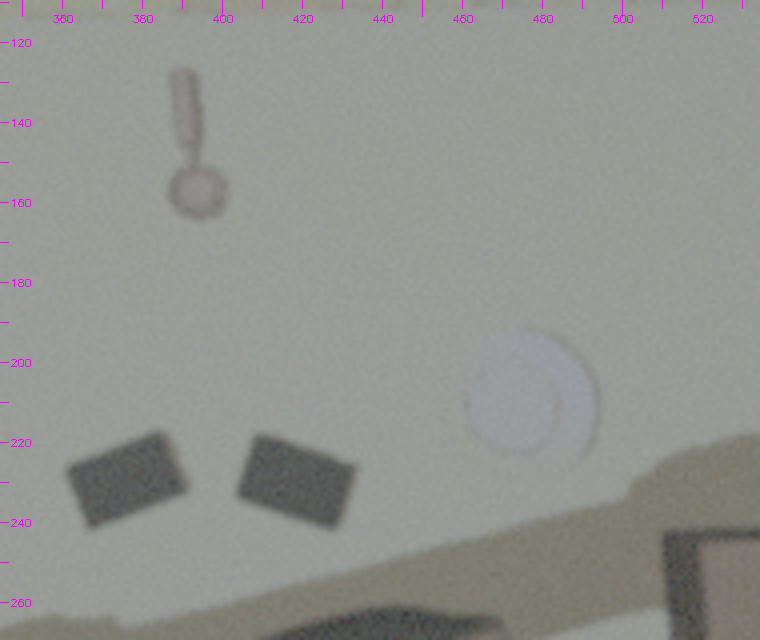

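View pics/s0a.png

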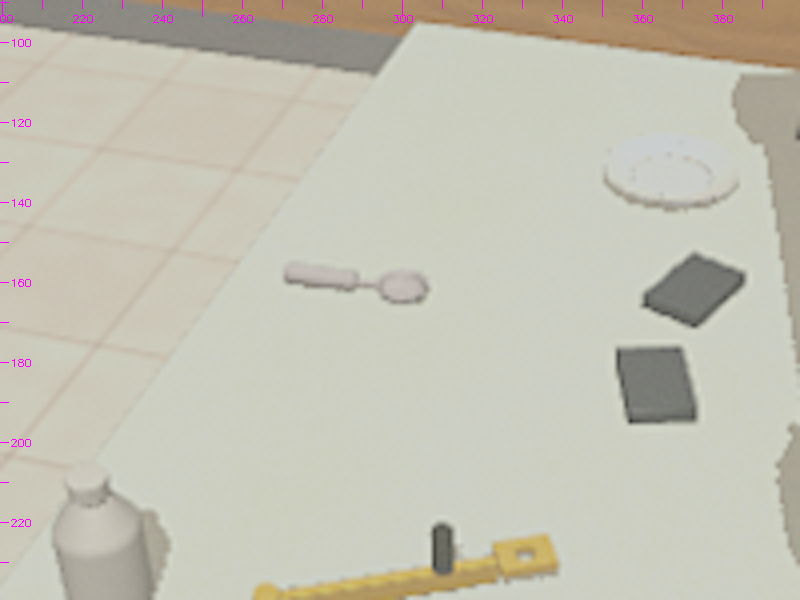

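View pics/s0b.png

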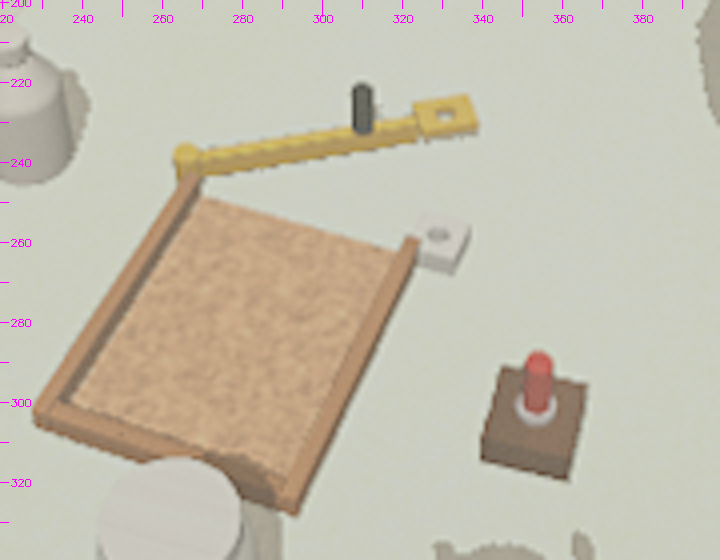

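```bash
cat > fit.py <<'E'
from h import *
from scipy.optimize import least_squares
T=lambda x,y:(155+x/4-.5,110+y/4-.5); S=lambda x,y:(220+x/4-.5,200+y/4-.5)
R=lambda a:np.array([[np.cos(a),-np.sin(a)],[np.sin(a),np.cos(a)]])
obs=[("top",T(233,241),(90,114,22)),("top",T(476,252),(90,-102,22)),("top",T(464,452),(-90,-102,22)),("top",T(218,440),(-90,114,22)),
("side",S(33,408),(90,114,22)),("side",S(293,495),(-90,114,22)),("side",S(439,236),(-98,-112,18)),("top",T(473,464),(-98,-112,18)),("top",T(486,244),(94,-112,26)),("side",S(187,152),(94,-112,26))]
g=[("top",T(597,431),192,27),("side",S(446,114),192,27),("side",S(363,86),130,63),("top",T(562,368),130,55)]
def W(p,P): return np.r_[p[:2]+R(p[2])@np.array(P[:2])/1000,P[2]/1000]
def gp(p,r,z,a=None):
    a=p[3] if a is None else a
    return W(p,(94-r*np.cos(a),-112-r*np.sin(a),z))
def f(p): return np.concatenate([proj(n,W(p,P))-uv for n,uv,P in obs]+[proj(n,gp(p,r,z))-uv for n,uv,r,z in g])
if __name__=="__main__":
    s=least_squares(f,[.37,.2,0,.5],loss="soft_l1"); print(s.x,f(s.x).reshape(-1,2).round(1).tolist())
    p=s.x
    for n,P in dict(hinge=(94,-112,25),lug=(-98,-112,18)).items(): print(n,W(p,P).round(4))
    print("knob",gp(p,130,63),"knob1.88",gp(p,130,63,1.88))
    print("pin top",px("top",*T(314,580),.074),px("side",*S(539,358),.074),"collar",px("side",*S(537,405),.030))
    B=lambda x,y:(345+x/4-.5,110+y/4-.5); C=lambda x,y:(200+x/4-.5,90+y/4-.5)
    for q in([(68,467),(163,433),(187,490),(90,528)],[(258,434),(357,466),(336,528),(236,496)]):
        w=np.array([px("top",*B(*c),.016)[:2] for c in q]); e=[np.linalg.norm(w[i]-w[i-1])for i in range(4)]
        d=w[1]-w[0]+w[2]-w[3]; print("slate",w.mean(0).round(4),np.round(e,3),np.degrees(np.arctan2(d[1],d[0])))
    print("saucer",px("top",*B(532,392),.015),"shaker side base",px("side",*C(105,590),0.06),"shaker top",px("top",*T(460,80),.12),px("side",*C(88,470),.12))
    print("jar top side",px("side",*S(170,500),.13), "grey box", px("top",512,242,.0))
E
python3 fit.py; python3 - <<'E'
from h import *
print(ctrl.ik([.35,-.45,.35],ctrl.current_eef_rot()),ctrl.ik([.33,-.1,.4],ctrl.current_eef_rot()))
E
```

```text
[ 0.56491988  0.23773523 -0.07394263  0.58354778] [[-0.1, -0.8], [0.3, -0.7], [0.0, 0.3], [-0.5, 0.4], [-1.0, -0.2], [0.7, 1.0], [-0.1, -0.6], [0.7, -0.2], [0.6, 0.1], [0.2, 0.6], [0.4, 0.2], [0.2, -0.5], [0.2, 0.9], [-0.4, -0.3]]
hinge [0.6504 0.1191 0.025 ]
lug [0.4589 0.1333 0.018 ]
knob [0.53690716 0.05567876 0.063     ] knob1.88 [ 0.68069158 -0.00732196  0.063     ]
pin top [0.36264593 0.26128731 0.074     ] [0.36304032 0.25810556 0.074     ] collar [0.36164976 0.25952707 0.03      ]
slate [ 0.4356 -0.2236] [0.056 0.088 0.053 0.091] -71.12033694962041
slate [ 0.4304 -0.3708] [0.058 0.09  0.057 0.09 ] -109.47220836721775
saucer [ 0.50244143 -0.58094891  0.015     ] shaker side base [0.74482467 0.1769572  0.06      ] shaker top [0.77183128 0.13041923 0.12      ] [0.77397966 0.12540725 0.12      ]
jar top side [0.51738422 0.44017167 0.13      ] grey box [ 0.3796015 -0.6980708  0.       ]
[-5.81374852e+01  1.79667263e+01  7.25909378e+01  1.84854683e-02
  8.95031376e+01  1.18748863e+01] [-2.68608252e+01 -4.80081793e+00  9.19512833e+01  4.74252553e-02
  9.28919023e+01  4.31540916e+01]
```

```bash
cat >> h.py <<'E'
BAY=np.array([0.56491988,0.23773523,-0.07394263])
def Wb(x,y,z=0):
    c,s=np.cos(BAY[2]),np.sin(BAY[2]); return np.array([BAY[0]+(c*x-s*y)/1000,BAY[1]+(s*x+c*y)/1000,z/1000])
def gate(r,a,z): return Wb(94-r*np.cos(a),-112-r*np.sin(a),z)
def ori(deg):
    t=np.radians(deg); return np.array([[np.cos(t),0,-np.sin(t)],[np.sin(t),0,np.cos(t)],[0,-1,0]])
def knobori(a): return ori(np.degrees(a+BAY[2])-90)
def snap(tag):
    for n in("top","side"): cv2.imwrite(f"pics/{n}{tag}.png",ctrl.read_camera(n))
def st(): print("t",round(ctrl.current_t(),1),"tcp",ctrl.current_tool_pos().round(4),"F",np.round(ctrl.current_contact_force(),1),"g",round(ctrl.current_grip_width(),3))
E
python3 - <<'E'
from h import *
a=.5835
print(ctrl.ik(gate(130,1.87,35),knobori(1.87)))
ctrl.goto(gate(130,a,200),knobori(a)); snap(1); st()
print(ctrl.current_q())
t=cv2.imread("pics/top1.png"); s=cv2.imread("pics/side1.png")
crop(t,"t1.png",60,100,560,400,1.6,1.5); crop(s,"s1.png",200,80,600,380,2,1.2)
E
```

```text
[-5.67465357e+00  4.35265474e+01  7.80329701e+01 -2.54444375e-14
  5.84404825e+01 -1.85811606e+01]
t 2.8 tcp [0.5371 0.0551 0.2   ] F [-0.1 -0.2 -1.2] g 0.997
[-4.79814600e-01  2.23113466e+01  9.01950306e+01 -2.80630596e-03
  6.74887315e+01  6.03792819e+01]
```

View pics/t1.png

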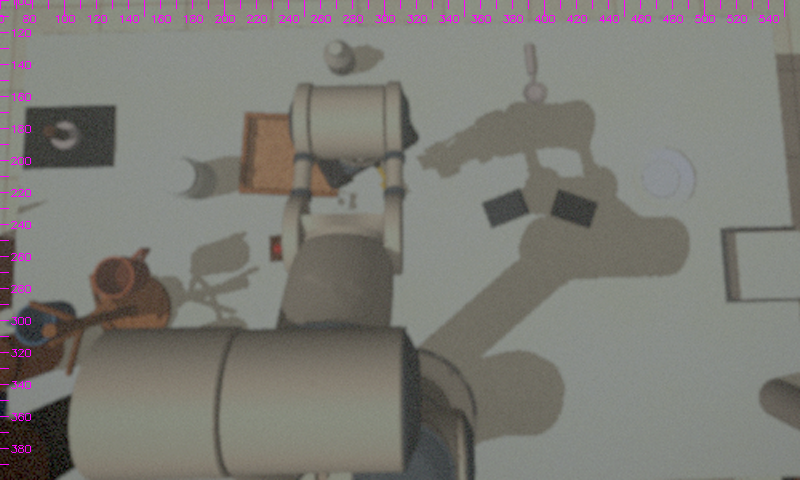

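View pics/s1.png

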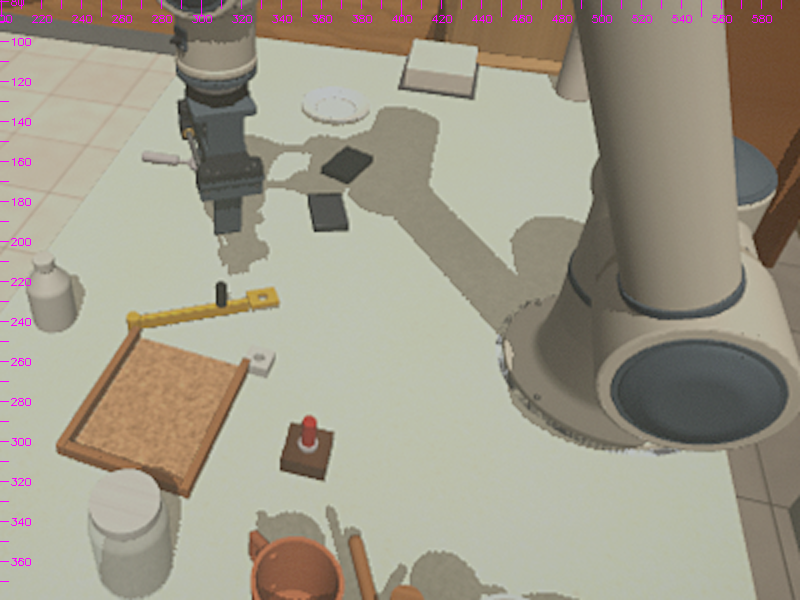

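```bash
python3 - <<'E'
from h import *
a=.5835
ctrl.command_gripper(.5)
print(ctrl.move_l(gate(130,a,36),vel=.12,contact_N=8)); st()
ctrl.command_gripper(.27); st()
for b in np.linspace(a,1.88,9)[1:]:
    ctrl.move_l(gate(130,b,36),vel=.12,ori=knobori(b)); st()
ctrl.command_gripper(.5)
ctrl.move_l(gate(130,1.88,110),vel=.2); st()
q=ctrl.current_q()
ctrl.goto([.45,.10,.3],ori(0)); snap(2)
t=cv2.imread("pics/top2.png"); s=cv2.imread("pics/side2.png")
crop(t,"t2.png",200,110,460,270,3,1.8); crop(s,"s2.png",180,90,420,270,3.3,1.2)
E
```

```text
False
t 5.1 tcp [0.5373 0.0557 0.0365] F [-0.6  0.7 -0.6] g 0.502
t 5.6 tcp [0.5369 0.0557 0.036 ] F [0.4 0.4 0.5] g 0.271
t 5.9 tcp [0.5486 0.0381 0.0359] F [ 0.4  0.4 -0.5] g 0.27
t 6.3 tcp [0.5625 0.0232 0.0359] F [-0.4 -0.3  0.3] g 0.269
t 6.6 tcp [0.5789 0.0106 0.0358] F [-0.9  0.3 -0.6] g 0.269
t 6.9 tcp [0.5973 0.0007 0.0358] F [ 0.2 -0.1 -0.5] g 0.27
t 7.2 tcp [ 0.6171 -0.0063  0.0358] F [ 0.7 -0.6 -0.4] g 0.271
t 7.6 tcp [ 0.6377 -0.0099  0.0358] F [-0.6  0.3  0.1] g 0.267
t 7.9 tcp [ 0.6587 -0.0102  0.0358] F [ 0.  -0.6 -0.1] g 0.271
t 8.2 tcp [ 0.6796 -0.0072  0.0358] F [-0.4  0.  -0.6] g 0.27
t 9.2 tcp [ 0.6808 -0.0074  0.1104] F [-0.1  0.4 -0.5] g 0.499
```

View pics/t2.png

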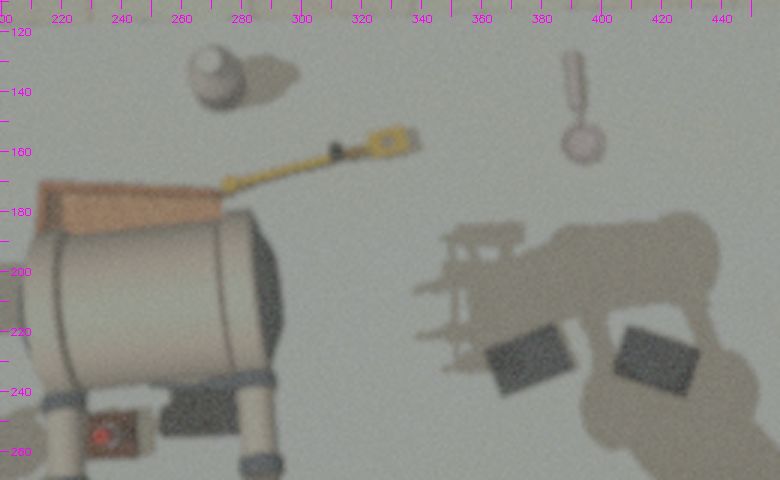

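View pics/s2.png

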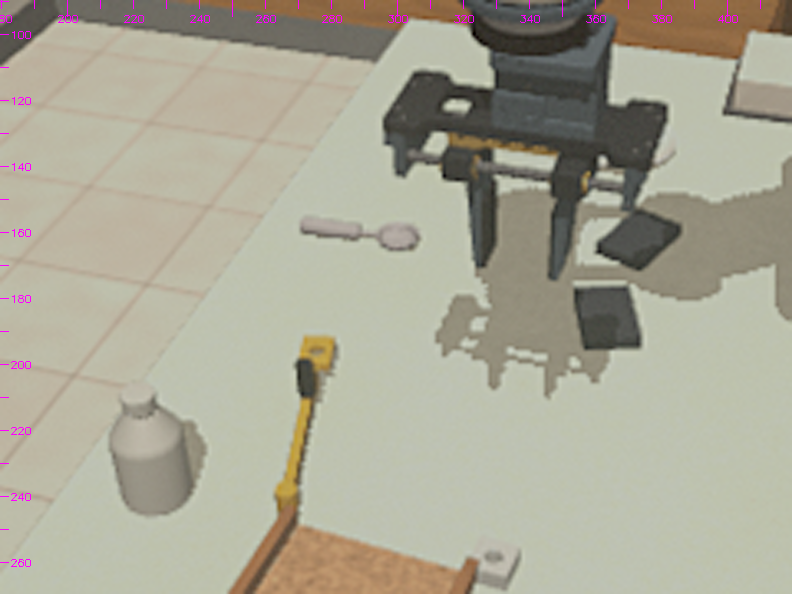

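```bash
cat >> h.py <<'E'
def grab(x,y,th):
    ctrl.command_gripper(1.0)
    ctrl.goto([x,y,.12],ori(th))
    print("touch",ctrl.move_l([x,y,.03],vel=.15,contact_N=10), ctrl.move_l([x,y,.004],vel=.04,contact_N=10)); st()
    ctrl.command_gripper(0.0); st()
def slide(ends,z=.0035,vel=.1):
    for p,th in ends:
        ctrl.move_l([p[0],p[1],z],vel=vel,ori=ori(th)); st()
E
python3 - <<'E'
from h import *
b=np.degrees(BAY[2])
grab(.4356,-.2236,19.)
slide([(Wb(0,-200),b),(Wb(0,52),b)])
print(ctrl.current_wrist_torque())
ctrl.command_gripper(.85); st()
p=ctrl.current_tool_pos(); ctrl.move_l([p[0],p[1],.15],vel=.15)
ctrl.goto([.40,-.05,.3],ori(0)); snap(3); st()
t=cv2.imread("pics/top3.png"); s=cv2.imread("pics/side3.png")
crop(t,"t3.png",190,110,460,270,2.9,1.8); crop(s,"s3.png",200,90,420,340,2.4,1.2)
E
```

```text
touch False False
t 14.3 tcp [ 0.4356 -0.2236  0.004 ] F [ 0.1  1.1 -0.3] g 0.997
t 14.9 tcp [ 0.4356 -0.2236  0.0041] F [-0.5  0.4  1.9] g 0.653
t 17.9 tcp [0.5498 0.0382 0.004 ] F [-4.5 -9.3 17.5] g 0.655
t 20.6 tcp [0.5684 0.2894 0.0041] F [-0.7 -9.  15.3] g 0.657
[-1.70958998  0.08650614  0.08717008]
t 21.1 tcp [0.5686 0.2897 0.0033] F [ 0.2  0.1 -0.6] g 0.849
t 23.8 tcp [ 0.4004 -0.0496  0.2997] F [ 0.1  0.7 -0. ] g 0.846
```

View pics/t3.png

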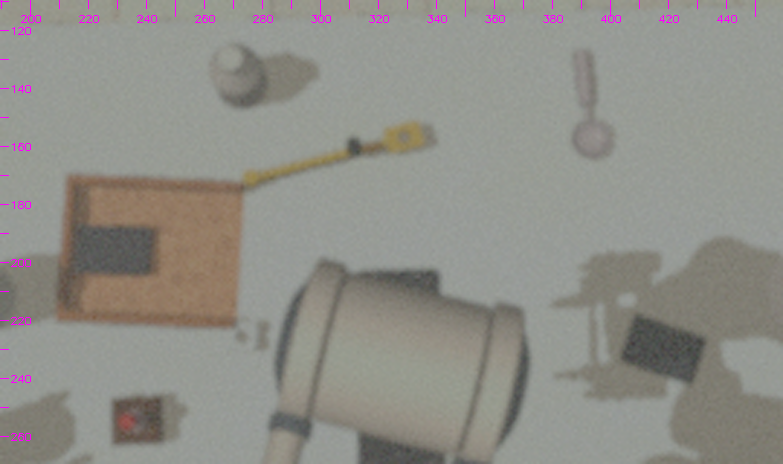

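View pics/s3.png

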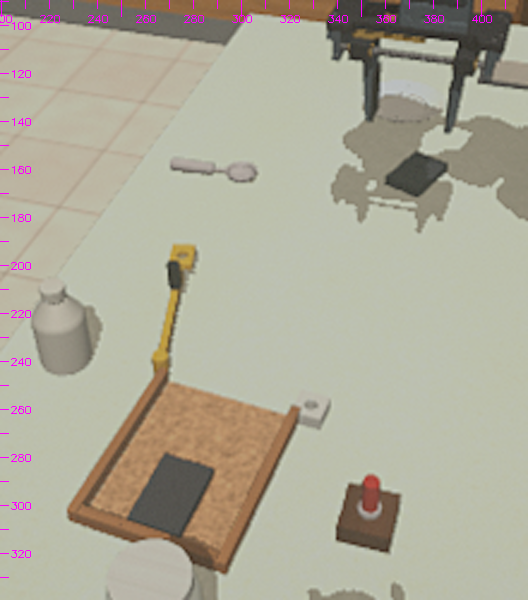

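```bash
python3 - <<'E'
from h import *
b=np.degrees(BAY[2])
c=lambda x,y:px("top",190+x/2.9-.5,110+y/2.9-.5,.016)
print("A centre",c(117,250), "want",Wb(0,52))
grab(.4304,-.3708,-19.5)
slide([(Wb(0,-200),b),(Wb(0,-49),b)])
ctrl.command_gripper(.85); st()
p=ctrl.current_tool_pos(); ctrl.move_l([p[0],p[1],.15],vel=.15)
ctrl.goto([.40,-.10,.3],ori(0)); snap(4); st()
t=cv2.imread("pics/top4.png"); s=cv2.imread("pics/side4.png")
crop(t,"t4.png",190,140,350,270,4.9,1.8); crop(s,"s4.png",220,180,400,330,4.4,1.2)
crop(t,"t4b.png",60,100,560,400,1.6,1.5)
E
```

```text
A centre [0.56703343 0.28538242 0.016     ] want [0.56876139 0.28959314 0.        ]
touch False False
t 27.1 tcp [ 0.4304 -0.3708  0.004 ] F [ 0.5 -0.3 -0.2] g 1.0
t 27.7 tcp [ 0.4304 -0.3708  0.0041] F [-0.3  0.1  3.5] g 0.656
t 32.1 tcp [0.5496 0.0383 0.004 ] F [ -3.4 -10.9  17.5] g 0.655
t 33.8 tcp [0.5607 0.1891 0.004 ] F [-1.5 -5.7 15.5] g 0.658
t 34.3 tcp [0.5611 0.189  0.0033] F [ 0.1 -0.2  0.1] g 0.853
t 36.9 tcp [ 0.4004 -0.0995  0.2995] F [-0.4 -0.5 -0.1] g 0.848
```

View pics/t4.png

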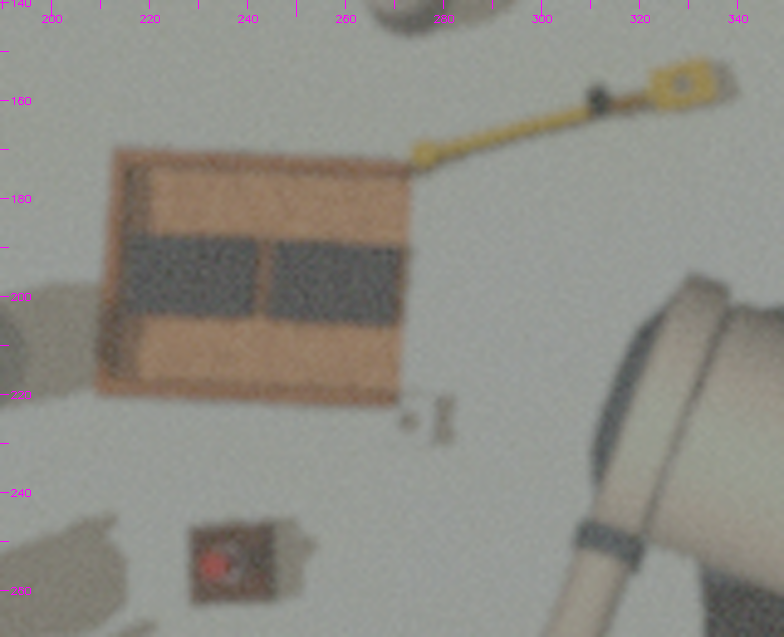

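View pics/s4.png

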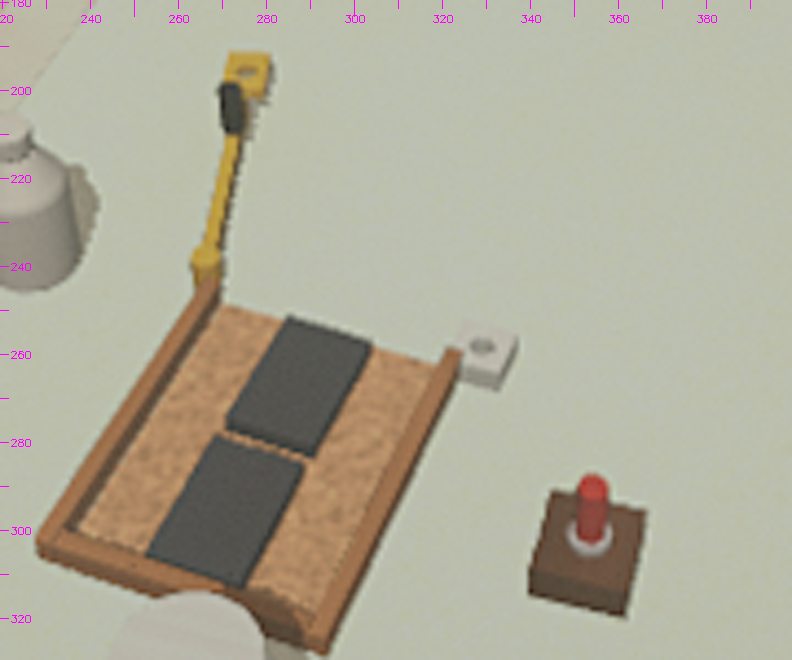

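View pics/t4b.png

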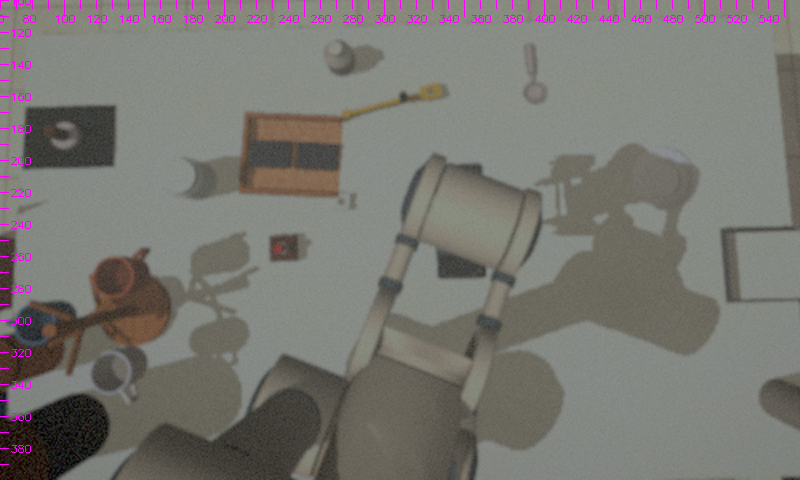

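```bash
python3 - <<'E'
from h import *
def tb(w):
    d=(w[:2]-BAY[:2])*1000;c,s=np.cos(BAY[2]),np.sin(BAY[2]);return (c*d[0]+s*d[1],-s*d[0]+c*d[1])
T=lambda x,y:px("top",190+x/4.9-.5,140+y/4.9-.5,.016)
S=lambda x,y:px("side",220+x/4.4-.5,180+y/4.4-.5,.016)
for n,w in dict(Bf=T(404,250),Bf2=T(396,326),Bb=T(275,243),Bb2=T(266,321),Af=T(259,239),Af2=T(252,317),sBf=S(289,316),sBf2=S(372,344),sBb=S(226,422),sBb2=S(311,449),sAf=S(216,434),sAf2=S(303,463),sAb=S(147,550)).items(): print(n,np.round(tb(w)))
E
```

```text
Bf [ 24. -99.]
Bf2 [-31. -97.]
Bb [25. -6.]
Bb2 [-32.  -4.]
Af [27.  6.]
Af2 [-29.   7.]
sBf [ 27. -93.]
sBf2 [-32. -90.]
sBb [26. -2.]
sBb2 [-30.  -1.]
sAf [28.  9.]
sAf2 [-30.  10.]
sAb [28. 96.]
```

```bash
python3 - <<'E'
from h import *
b=np.degrees(BAY[2])
p=Wb(0,-49); grab(p[0],p[1],b)
slide([(Wb(0,-44.5),b)],vel=.05)
ctrl.command_gripper(.9)
p=ctrl.current_tool_pos(); ctrl.move_l([p[0],p[1],.15],vel=.15)
a=1.86
ctrl.goto(gate(130,a,150),knobori(a)); ctrl.command_gripper(.5)
snap(5); s=cv2.imread("pics/side5.png"); crop(s,"s5.png",220,180,400,330,4.4,1.2)
t=cv2.imread("pics/top5.png"); crop(t,"t5.png",190,140,350,270,4.9,1.8)
st()
E
```

```text
touch False False
t 40.2 tcp [0.5614 0.1889 0.004 ] F [ 0.4 -0.1  0.3] g 1.001
t 40.8 tcp [0.5612 0.1889 0.0041] F [-1.4 -0.   1.7] g 0.657
t 41.1 tcp [0.562  0.1932 0.004 ] F [-0.8 -3.9 10.3] g 0.653
t 44.5 tcp [ 0.6782 -0.0079  0.15  ] F [-0.3 -0.3 -0.3] g 0.502
```

View pics/s5.png

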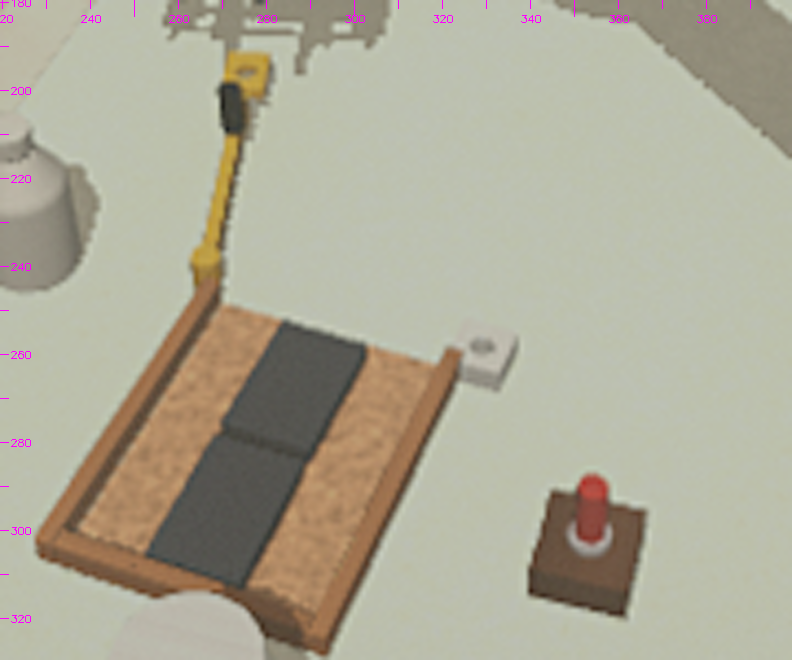

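View pics/t5.png

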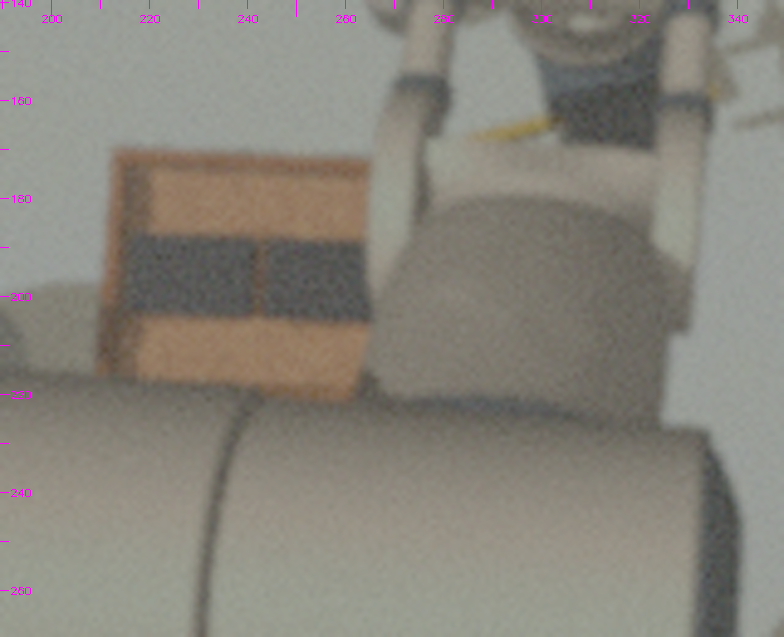

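Both slates are well inside. Closing the gate.

```bash
python3 - <<'E'
from h import *
a=1.86
print(ctrl.move_l(gate(130,a,36),vel=.12,contact_N=8)); ctrl.command_gripper(.27)
for b in np.linspace(a,0.08,11)[1:]:
    ctrl.move_l(gate(130,b,36),vel=.12,ori=knobori(b))
st()
print("stop",ctrl.move_l(gate(130,-.09,36),vel=.03,contact_N=12)); st()
p=ctrl.current_tool_pos()
d=gate(130,0,36); 
ctrl.command_gripper(.5)
ctrl.move_l([p[0],p[1],.15],vel=.15); print("nominal",d)
ctrl.goto([.45,-.10,.3],ori(0)); snap(6); st()
s=cv2.imread("pics/side6.png"); crop(s,"s6.png",220,200,400,340,4.4,1.2)
t=cv2.imread("pics/top6.png"); crop(t,"t6.png",190,140,350,270,4.9,1.8)
E
```

```text
False
t 49.5 tcp [0.5209 0.1176 0.036 ] F [ 0.8  0.1 -0.6] g 0.269
stop True
t 50.1 tcp [0.5215 0.1331 0.0359] F [ 0.1 -8.6  6. ] g 0.272
nominal [0.52074422 0.12870078 0.036     ]
t 53.5 tcp [ 0.45   -0.0997  0.2997] F [-0.9 -0.1 -0. ] g 0.495
```

View pics/s6.png

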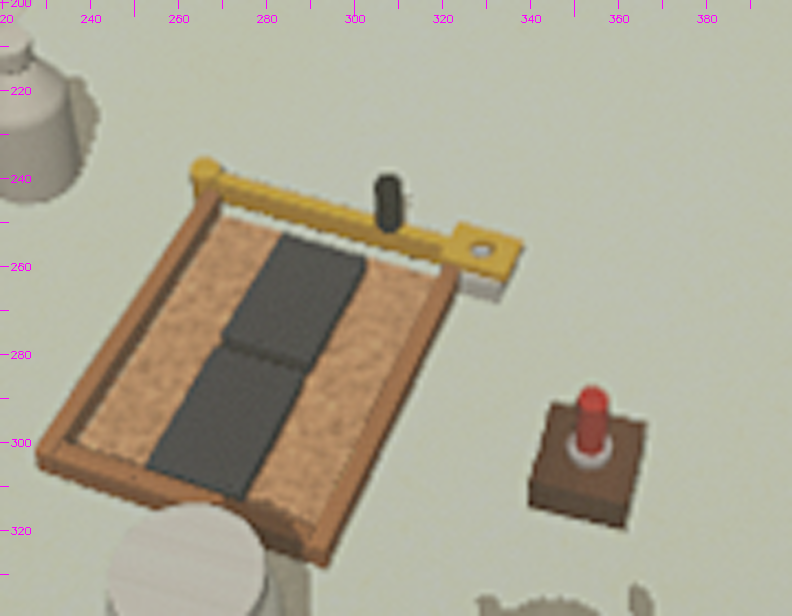

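View pics/t6.png

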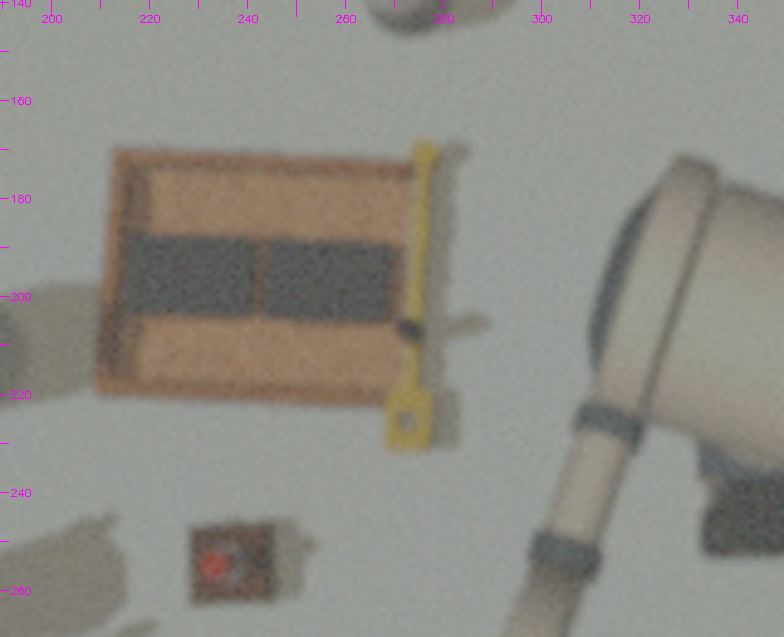

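```bash
python3 - <<'E'
from h import *
b=np.degrees(BAY[2])
print("hole side",px("side",329.05,256.5,.027),"top",px("top",272.8,225.4,.027),"nom",gate(192,0,27))
print("pin top side",px("side",220+592/4.4-.5,200+394/4.4-.5,.072),"top",px("top",190+214/4.9-.5,140+566/4.9-.5,.074))
# block corners z=26 (side & top)
S=[px("side",220+x/4.4-.5,200+y/4.4-.5,.026) for x,y in((551,404),(646,423),(627,512),(530,491))]
print(np.round(S,4),np.mean(S,0))
P=[.3625,.2597]
print(ctrl.ik([*P,.045],ori(b)),ctrl.ik([*P,.045],ori(90+b)))
E
```

```text
hole side [0.45853372 0.13627807 0.027     ] top [0.45818091 0.13426581 0.027     ] nom [0.45891364 0.13328105 0.027     ]
pin top side [0.36371356 0.25686512 0.072     ] top [0.36095795 0.26071023 0.074     ]
[[0.39   0.2357 0.026 ]
 [0.3355 0.233  0.026 ]
 [0.3339 0.2927 0.026 ]
 [0.3873 0.2949 0.026 ]] [0.36167942 0.264076   0.026     ]
[ 2.79375194e+01  3.00227451e+01  1.12043374e+02 -2.54444375e-14
  3.79338810e+01  3.21741200e+01] [ 2.79375194e+01  3.00227451e+01  1.12043374e+02 -2.54444375e-14
  3.79338810e+01 -5.78258800e+01]
```

```bash
python3 - <<'E'
from h import *
b=np.degrees(BAY[2]); P=[.362,.260]
ctrl.command_gripper(.6)
ctrl.goto([*P,.16],ori(b))
print(ctrl.move_l([*P,.042],vel=.1,contact_N=8)); st()
ctrl.command_gripper(0); st()
ctrl.command_gripper(.6)
ctrl.move_l([*P,.085],vel=.1)
ctrl.move_l([*P,.086],vel=.01,ori=ori(90+b)) if 0 else ctrl.goto([*P,.085],ori(90+b))
print(ctrl.move_l([*P,.042],vel=.1,contact_N=8)); st()
ctrl.command_gripper(0); st()
ctrl.move_l([*P,.13],vel=.08); st()
snap(7)
s=cv2.imread("pics/side7.png"); crop(s,"s7.png",280,180,440,330,4.4,1.2)
E
```

```text
False
t 56.6 tcp [0.3623 0.2601 0.0424] F [ 0.4 -0.   1.2] g 0.599
t 57.3 tcp [0.362 0.26  0.042] F [ 0.6 -0.1  2. ] g 0.188
False
t 60.6 tcp [0.362  0.26   0.0421] F [-0.4 -0.8  0. ] g 0.602
t 61.3 tcp [0.3621 0.26   0.0421] F [-0.7 -0.4  3.7] g 0.19
t 62.5 tcp [0.3618 0.2599 0.1296] F [-0.8 -0.6  0.3] g 0.188
```

View pics/s7.png

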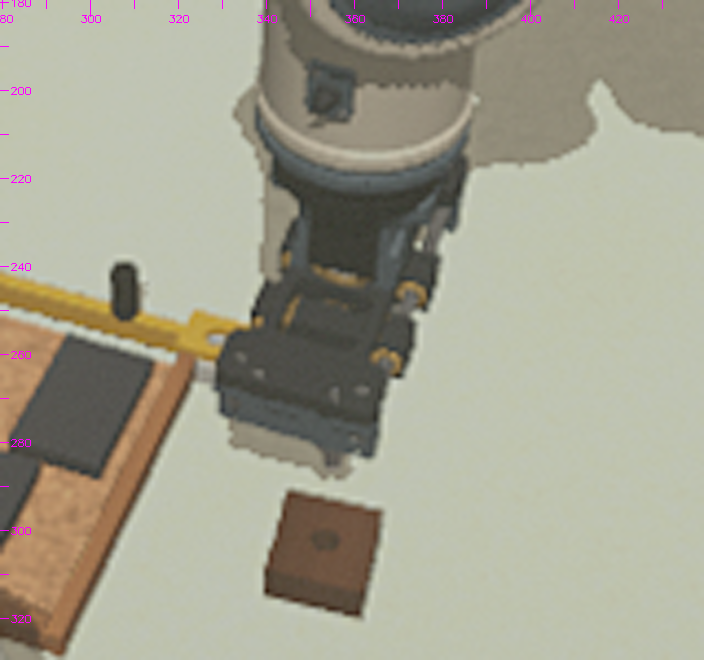

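```bash
python3 - <<'E'
from h import *
b=np.degrees(BAY[2])
print("blockhole",px("side",353.4,302.2,.026))
H=[.4587,.1340]
ctrl.move_l([*H,.13],vel=.12); ctrl.move_l([*H,.080],vel=.08); st()
snap(8)
s=cv2.imread("pics/side8.png"); crop(s,"s8.png",290,190,380,280,7,1.2)
t=cv2.imread("pics/top8.png"); crop(t,"t8.png",240,190,320,260,8,1.8)
E
```

```text
blockhole [0.36197586 0.26104096 0.026     ]
t 64.9 tcp [0.4589 0.1341 0.0803] F [-0.   0.5 -0.1] g 0.192
```

View pics/s8.png

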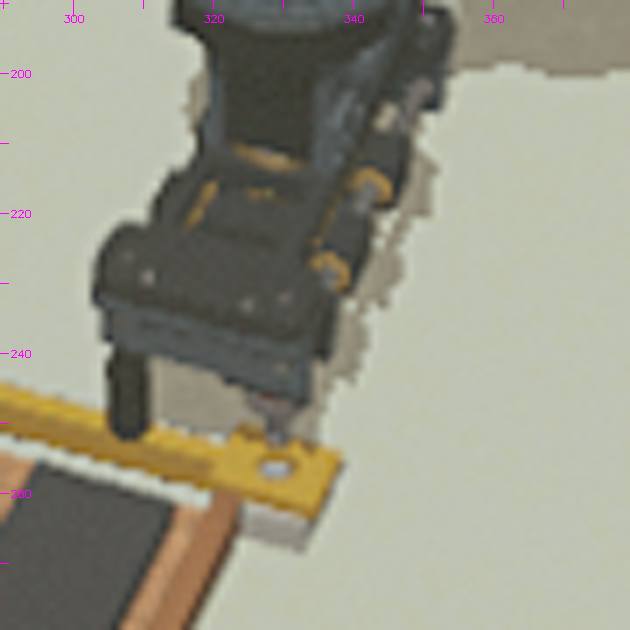

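```bash
python3 - <<'E'
from h import *
print(px("side",329.2,252.6,.0403),px("side",328.8,256.2,.027))
H=[.4587,.1345]
ctrl.move_l([*H,.075],vel=.05)
print(ctrl.move_l([*H,.0425],vel=.02,contact_N=6)); st(); print(ctrl.current_wrist_torque())
E
```

```text
[0.45887639 0.13408846 0.0403    ] [0.45948049 0.13542642 0.027     ]
True
t 66.8 tcp [0.4587 0.1345 0.043 ] F [-0.9 -0.8  9.4] g 0.187
[ 0.07542539  0.02950871 -0.04145025]
```

```bash
python3 - <<'E'
from h import *
ctrl.command_gripper(.5); st()
ctrl.move_l([.4587,.1345,.15],vel=.1)
ctrl.goto([.40,-.15,.3],ori(0)); snap(9); st()
s=cv2.imread("pics/side9.png"); crop(s,"s9.png",220,200,400,340,4.4,1.2); crop(s,"s9b.png",180,80,580,380,2,1.2)
t=cv2.imread("pics/top9.png"); crop(t,"t9.png",150,100,550,300,2,1.8)
E
```

```text
t 67.4 tcp [0.4583 0.1344 0.0425] F [ 0.4 -0.3 -0.2] g 0.496
t 69.9 tcp [ 0.4001 -0.1492  0.2994] F [ 0.2 -0.9 -0.6] g 0.502
```

View pics/s9.png

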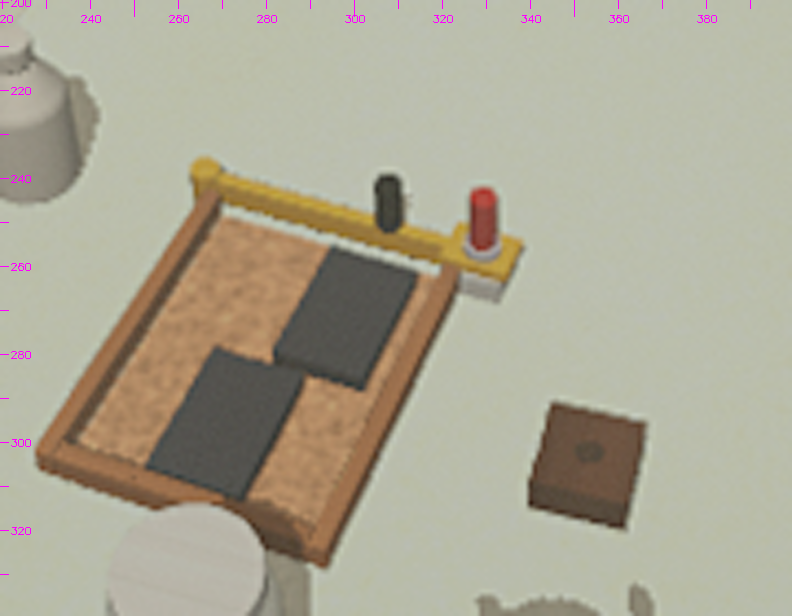

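View pics/t9.png

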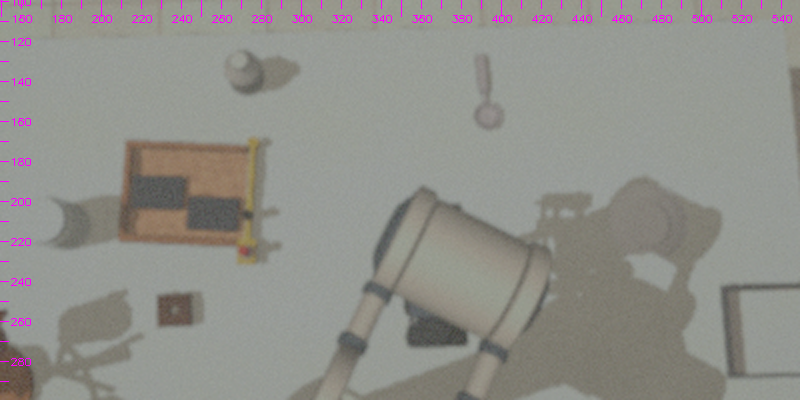

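View pics/s9b.png

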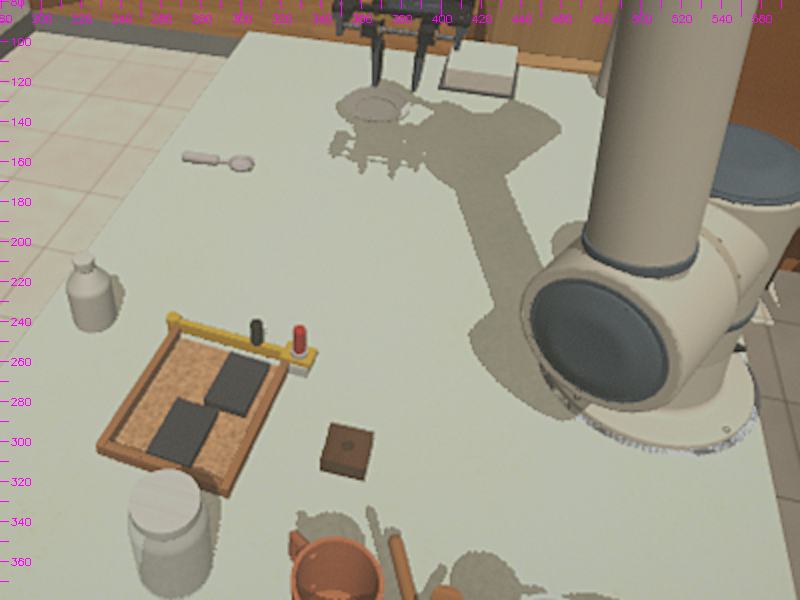

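```bash
python3 - <<'E'
from h import *
def tb(w):
    d=(w[:2]-BAY[:2])*1000;c,s=np.cos(BAY[2]),np.sin(BAY[2]);return np.round((c*d[0]+s*d[1],-s*d[0]+c*d[1]))
for x,y in((334,246),(418,272),(275,352)): print(tb(px("side",220+x/4.4-.5,200+y/4.4-.5,.016)))
for x,y,z in((482,190,.075),(482,248,.03)): print("pin",px("side",220+x/4.4-.5,200+y/4.4-.5,z))
ctrl.sign_off()
E
```

```text
[ -6. -89.]
[-64. -88.]
[-7.  0.]
pin [0.46071449 0.13052262 0.075     ]
pin [0.45847989 0.13664673 0.03      ]
the job is handed in; nothing more can be done
```

The job is done and handed in at about 70 s. Only two slates were on the counter, and both are in the bay.

- **Slates:** I swung the gate open by its knob, then gripped each slate and slid it flat along the counter into the bay. Some time between shutting the gate and my last pictures, the front slate was knocked about 35 mm sideways. It still lies flat inside the bay: its front edge is about 13 mm behind the mouth line, and its side is about 14 mm clear of the wall.
- **Gate:** I swung it shut until it met its stop. In the last pictures it is still closed, with the tongue over the lug.
- **Pin:** It met resistance at the expected seated height, within about 0.5 mm. The last pictures show its collar on the gate.
- **Bystanders:** The shaker and teaspoon are where they started in both camera views. The saucer and jar also look unmoved, but the last pictures show the saucer in the arm's shadow and part of the jar is hard to make out from above.

One disagreement remains: camera readings of the pin's handle top and collar differ by about 6 mm sideways. I put this down to reading error on rough pixel positions, but a slight lean within the hole's slack is possible.

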